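Try the spring clip of the narrow ski clamp

TASK

Before a ski goes in, try the spring clip of the narrow ski clamp: with the fingertips, press its thumb plate gently down from above until the jaw stands a good 15 mm off its pad, then ease it back up so that the jaw closes without snapping, and draw the hand clear. The broad clamp beside it has the same kind of clip: leave it and everything else on the table untouched, and do not shift or lift the narrow clamp.

Things in the scene. Friction and masses are not known exactly. Their poses are not given: they have to be found in the camera images.
- narrow_clip (a joint): Spring clip of the narrow clamp, rad: 0 = jaw closed on its pad, 0.45 = open against its stop; grows as the thumb plate is pressed down. The jaw sole is 62 mm from the hinge pin: 0.24 rad is 15 mm of opening. The spring always pulls it shut.
- narrow_press (a point): The spot to press: on top of the narrow clamp's thumb plate, 39 mm from the hinge pin on the side away from the jaw, 93 mm above the table while the clip is closed. It sinks 10 mm for 0.24 rad, 20 mm at the stop. Pressed here the plate starts to give at 4 N, takes 6 N for 0.24 rad and 9 N at the stop; less nearer the free end. Free space below it.
- narrow: The narrow ski clamp, black plastic on a steel foot 175 x 71 x 11 mm, loose, 1.6 kg. Origin at table level under the hinge pin; x from pin to jaw, -x to the thumb plate, y along the pin, z up. x points away from the robot, give or take 0.5 rad. Foot x = -85..90 mm. Pin 62 mm up, its cheeks 77 mm high; padded bed x = 20..76 mm, 52 mm high; jaw nose 108 mm high when open.
- broad_clip (a joint): The like spring clip of the broad clamp, 0 = closed; to be left alone.
- broad: The broad ski clamp: the same build and same heights as the narrow one, but clip, jaw and thumb plate are 95 mm wide, foot 197 x 121 mm, 2.3 kg, loose. Origin and axes as for the narrow clamp. To be left alone.
- rest: A ski rest of the same black plastic: foot 130 x 85 mm, 87 mm high, open cradle on top, no clip. Loose. Origin under its centre. To be left alone.
- wax: Purple wax block 85 x 40 x 20 mm, lying loose between clamps. Origin under its centre. To be left alone.
- cork_block: Waxing cork 90 x 42 x 28 mm, lying loose between clamps. Origin under its centre. To be left alone.
- dish: White ceramic dish, 110 mm across, 32 mm high, loose. Origin under its centre. To be left alone.
- brush: Wooden-backed nylon brush 120 x 58 x 40 mm, loose. Origin under its centre. To be left alone.
- scraper: Clear plastic ski scraper 60 x 140 x 5 mm, lying loose. Origin under its centre. To be left alone.
- toolbox: Aluminium toolbox, 180 deep, 260 wide, 240 mm high (275 mm with its carrying handle), at the left, standing firm. Its front looks to the robot. Origin at its front right lower corner, x back, y left. To be left alone.
- door_edge (a point): Top of the free edge of the toolbox's swing door (260 mm wide, 240 mm high, hinged at the toolbox's front left edge), which stands half open and swings easily. To be left alone.
- iron: Waxing iron in its sheet-steel cradle at the right, 200 x 120 x 125 mm, standing firm. Origin at the cradle's front left lower corner. To be left alone.
- narrow_thumb: The narrow clamp's thumb plate, 60 mm long, 45 mm wide along the pin, 6 mm thick, black with four ribs across; moves with the clip. Origin at the middle of its top face, z out of the face, -x up the slope to the free end. At rest it slopes 26 degrees (level at the stop), free end highest (102 mm up), so level fingertips meet it with their outer edge first.
Mind the look-alikes: they are no part of the job. Leave any green or red look-alike of the narrow alone.

How it is judged:
By the outcome, as a careful person would: the job done as asked, in the order asked, and still so for the second after the job is handed in, with the robot touching nothing.
It also fails if it takes over 40 s, if anything falls off the work surface, if the arm or the gripper's body presses on something with over 40 N, if the wrist force passes 120 N, or if a joint passes its speed limit or range.

ROBOT

A 6-joint arm with a two-finger parallel gripper is mounted at the origin on the work surface. World frame = base frame: x ahead of the robot, y to its left, z up, the work surface at z = 0. Lengths are in mm, angles in rad, forces in N, time in s.
With the tool pointing down it reaches from about 300 to 775 mm from the base axis. Payload 14.6 kg.
Tool frame: the origin (TCP) lies between the finger pads; the fingertips stand 25 mm ahead of it and the grasp point (between the pads) lies 6 mm ahead of it; z points along the fingers, y is the line along which they close (so a half turn about z gives the same grasp; the last joint's range is limited). The gripper opens to 94 mm and grips with 3 to 60 N. Pads are 16 mm wide; open, the fingers measure 119 mm over their backs; the gripper's body (75 mm by 177 mm) begins 78 mm behind the grasp point.
Start: joints at [1.089, 0.3, 1.521, -0, 1.321, -0.067], TCP at [221.65, 503.349, 230.446] pointing down, gripper open.
Joint ranges: [-3.03, 3.03], [-0.79, 2.21], [0.23, 2.52], [-1.04, 4.18], [0, 3.07], [-2.55, 2.55]. Speed limits (rad/s): [2.22, 2.22, 2.57, 3.14, 3.14, 3.14].

INTERFACE

Orientations are given as [roll, pitch, yaw] about the fixed x, y, z axes, in that order (R = Rz(yaw) Ry(pitch) Rx(roll)).
In Python, from cell import manip gives the robot as it stands. The module is installed in compiled form; this text tells all that it offers.
- The arm moves only by the tool step_arm, never from a script. Its argument "series" is one flat list of numbers, 5 for each row, row after row: the shift along the world's x, y, z in mm, then the turn about the world's z in rad, then the closure, from 0 (fully open) to 1 (shut). In form: [dx, dy, dz, spin, jaw, dx, dy, dz, spin, jaw, ...]. A call has 1 to 20 rows; each row shifts and turns the commanded pose from where the row before left it; what a row does not reach is not made up. A row lasts 1/8 s, in which the tool goes at most 62.5 mm and 10.7 degrees, less where a joint would pass 70% of its speed; a pose out of reach is approached as far as the arm can. A call is refused whole if a number of a shift passes 62.5 or a number of a turn 0.188, either way. A call with a gripper value outside its range is refused whole. The fingers move at their own pace and stop on an object; "squeeze" is the grip in N (left out, the last holds). Time passes only in rows, so rows that do not move let the fingers close. It gives the time, the measured TCP pose, the force, the opening and the grip force at its end, in the units of the state.
- manip.read_state(): the state, without advancing time (a new reading comes with each control period).
- manip.camera(name): name is "scene" or "side" or "wrist"; returns (picture, depth): 400x640x3 uint8, blue, green, red; 400x640 float32, mm along the optical axis (not along the pixel's ray), 0 where there is no reading.
- manip.camera_info(name): a dict with "fovy" (degrees; the focal length in pixels is half the picture's height over the tangent of half this angle, whatever the lens; pixels are square), "cx", "cy" (the principal point, pixels), "k1" (the pictures are not rectified: a ray, as slopes to the right and down, at radius r is drawn at 1 + k1 r^2 times it, then the intrinsics apply), "eye" and "orientation" of the camera in the world. Camera axes: x right, y down, z forward; pixel columns grow to the right and rows downward; lengths in mm; the calibration is good to about 2 mm. A picture is of the moment at which its call begins: read the wrist's pose just before it. camera_info takes no time and is no camera call; for the wrist camera it gives the pose at the moment of the call.
- manip.sign_off(): hands the job in; it is judged then, once.
The state is a dict: "clock": time; "joints": joint angles; "qd": joint speeds; "effort": joint torques, N m; "eef_pos": TCP position; "eef_rot": TCP orientation; "wrist_force": force on the tool from outside, world axes, zero at the start; "moment": the same for the moment, N m; "finger_gap": finger opening in mm; "finger_force": force on a finger pad.
Only numpy, scipy, OpenCV 4.12 (cv2) and the standard library are available. Lean on these libraries where they do the work, as an engineer would, in place of code of your own. Each camera call takes 0.05 s, during which the arm holds its last target. There are 200 camera calls.

## Working session

There is one attempt and no reset: what is moved stays moved. The work goes in short steps, Python scripts to look and compute and a tool call to move; the robot and the scene stay as the last step left them, time stands still between calls to the robot, and variables do not carry over. Pictures are saved under pics/ and viewed, at most 10 in all, crops included, and the job is handed in when it is done.

Besides the shell and the picture viewer there is one more tool, called after ">>>" in YAML: its name, and indented under it one key for each argument. step_arm: Moves the arm, as the interface text tells. Its arguments: {"type":"object","properties":{"series":{"type":"array"},"squeeze":{"type":"number"}},"required":["series"]}

```bash
mkdir -p pics
cat > h.py <<'E'
import numpy as np, cv2
from cell import manip
from scipy.spatial.transform import Rotation as R
def grab(n):
    i=manip.camera_info(n); p,d=manip.camera(n); return i,p,d
def rot(i):
    o=np.array(i["orientation"],float)
    return o if o.shape==(3,3) else R.from_euler('xyz',o).as_matrix()
def points(i,d):
    h,w=d.shape; f=h/2/np.tan(np.radians(i["fovy"])/2)
    K=np.array([[f,0,i["cx"]],[0,f,i["cy"]],[0,0,1.]])
    v,u=np.mgrid[:h,:w]
    s=cv2.undistortPoints(np.stack([u.ravel(),v.ravel()],1).astype(np.float64)[:,None],K,np.array([i["k1"],0,0,0,0.]))[:,0]
    c=np.c_[s,np.ones(len(s))]*d.reshape(-1,1)
    P=(c@rot(i).T+np.array(i["eye"])).reshape(h,w,3); P[d==0]=np.nan
    return P
E
python3 - <<'E'
from h import *
s=manip.read_state();print(s)
for n in("scene","side"):
    i,p,d=grab(n);print(i);cv2.imwrite(f"pics/{n}0.png",p);np.savez(f"{n}0.npz",P=points(i,d),p=p)
E
```

```text
{'clock': 0.0, 'joints': array([ 1.08941508e+00,  3.00463270e-01,  1.52157481e+00, -3.09536638e-05,
        1.32074172e+00, -6.65963573e-02]), 'qd': array([-0.00083097,  0.00052198, -0.00017414,  0.00043549, -0.00063408,
        0.00057749]), 'effort': array([ 1.91953179e-03, -5.31814027e+01, -3.52734232e+01,  7.09295855e-02,
        2.43754615e-02, -9.26822872e-05]), 'eef_pos': array([221.541245  , 503.14285005, 229.89327347]), 'eef_rot': array([-3.14040614e+00, -4.90862134e-05,  2.72681541e+00]), 'wrist_force': array([-0.13728101,  0.03838244, -0.93931838]), 'moment': array([ 0.07827176, -0.02345974, -0.07107008]), 'finger_force': 0.0, 'finger_gap': 93.68526952619706}
{'fovy': 50.01589402215244, 'cx': 309.15104723148244, 'cy': 205.1895279477723, 'k1': -0.08323125040385021, 'eye': array([1223.40422562,  697.11654053, 1148.66869278]), 'orientation': array([-2.3559997 , -0.00882811,  2.38520129])}
{'fovy': 49.53807756740683, 'cx': 319.4456513174224, 'cy': 198.14994078026095, 'k1': -0.021785551076274855, 'eye': array([  417.07195347, -1019.94803288,  1143.08693961]), 'orientation': array([-2.34898689e+00,  1.71823070e-03, -1.27898598e-01])}
```

View pics/scene0.png

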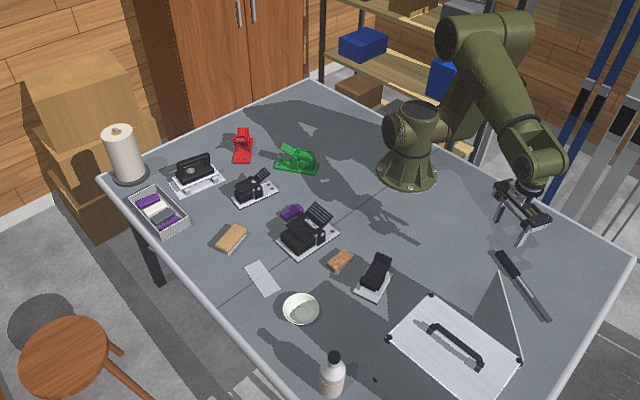

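View pics/side0.png

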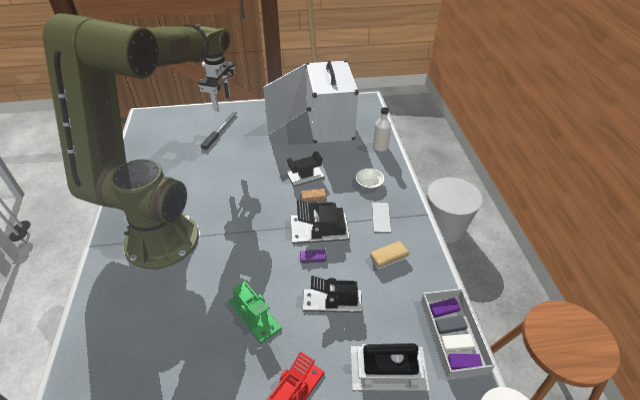

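The narrow clamp, black on a steel foot, is at side (333,295) and scene (253,187). The broad clamp is at side (320,220) and the green look-alike at side (255,310). Next I measure the narrow clamp from the depth points.

Run:
```python
from h import *
D={n:np.load(n+"0.npz") for n in("side","scene")}
for n,(u,v) in dict(side=(333,295),scene=(253,187)).items():
    print(n,D[n]["P"][v,u])
c=D["side"]["P"][295,333]
for n in D:
    P=D[n]["P"].reshape(-1,3);C=D[n]["p"].reshape(-1,3).astype(int)
    near=np.hypot(P[:,0]-c[0],P[:,1]-c[1])<130
    sat=C.max(1)-C.min(1)
    print(n,"table z",np.nanmedian(P[near&(P[:,2]<6),2]))
    ft=near&(P[:,2]>6)&(P[:,2]<16)&(sat<40)
    m=near&(P[:,2]>5)&(P[:,2]<130)&(sat<45)
    lab=cv2.connectedComponentsWithStats(m.reshape(400,640).astype(np.uint8))
    L=lab[1].ravel();k=1+np.argmax(lab[2][1:,4]);m=L==k
    print(lab[2][k])
    r=cv2.minAreaRect(P[m][:,:2].astype(np.float32));print("all rect",r)
    r=cv2.minAreaRect(P[m&ft][:,:2].astype(np.float32));print("foot rect",r,(m&ft).sum())
    hi=m&(P[:,2]>80)
    q=P[hi];print("hi",len(q),q.min(0),q.max(0),q.mean(0))
    # height profile along x
    for x in range(-100,110,10):
        s=q0=P[m&(abs(P[:,0]-c[0]-x)<5)]
        if len(s): print(int(c[0]+x),len(s),s[:,2].max().round(),"y of z>60:",s[s[:,2]>60][:,1].min().round() if (s[:,2]>60).any() else "",s[s[:,2]>60][:,1].max().round() if (s[:,2]>60).any() else "")
# everything tall within reach of hand
P=np.r_[D["side"]["P"].reshape(-1,3),D["scene"]["P"].reshape(-1,3)]
for nm,n,u,v in(("broad","side",320,220),("wax","side",313,256),("green","side",255,310),("iron","side",390,360),("cork","side",388,254)):
    print(nm,D[n]["P"][v,u].round())
p=D["side"]["p"][220:380,200:420];cv2.imwrite("pics/crop.png",cv2.resize(p,None,fx=3.6,fy=3.6,interpolation=2)[:600,:800])
```

```text
side [ 541.49804859 -342.22011901   75.53117448]
scene [ 564.79216031 -290.39236467   72.45234869]
side table z -0.1022703555534008
[ 303  276   59   37 1658]
all rect ((543.148681640625, -317.0345153808594), (73.15292358398438, 175.04103088378906), 80.35621643066406)
foot rect ((543.4050903320312, -316.6083068847656), (71.0541763305664, 174.20619201660156), 81.49275207519531) 615
hi 257 [ 480.05785761 -343.85612371   80.06725927] [ 605.87864835 -286.3741937   103.92569971] [ 513.29026891 -312.29831472   89.72357504]
451 8 13.0 y of z>60:  
461 57 15.0 y of z>60:  
471 66 16.0 y of z>60:  
481 96 104.0 y of z>60: -329.0 -287.0
491 112 103.0 y of z>60: -333.0 -286.0
501 112 97.0 y of z>60: -333.0 -288.0
511 105 94.0 y of z>60: -337.0 -288.0
521 116 88.0 y of z>60: -345.0 -288.0
531 115 84.0 y of z>60: -351.0 -282.0
541 104 84.0 y of z>60: -350.0 -282.0
551 101 84.0 y of z>60: -348.0 -281.0
561 110 83.0 y of z>60: -342.0 -286.0
571 103 84.0 y of z>60: -343.0 -298.0
581 99 83.0 y of z>60: -344.0 -301.0
591 107 83.0 y of z>60: -347.0 -304.0
601 107 84.0 y of z>60: -347.0 -303.0
611 75 77
[... 598 characters left out ...]
0 -300.0
491 56 103.0 y of z>60: -321.0 -281.0
501 55 104.0 y of z>60: -324.0 -283.0
511 48 95.0 y of z>60: -328.0 -285.0
521 41 92.0 y of z>60: -330.0 -286.0
531 50 87.0 y of z>60: -346.0 -280.0
541 71 87.0 y of z>60: -345.0 -273.0
551 68 84.0 y of z>60: -336.0 -272.0
561 72 84.0 y of z>60: -337.0 -279.0
571 68 87.0 y of z>60: -335.0 -291.0
581 64 85.0 y of z>60: -336.0 -293.0
591 64 85.0 y of z>60: -342.0 -296.0
601 67 86.0 y of z>60: -343.0 -295.0
611 82 85.0 y of z>60: -344.0 -297.0
621 89 80.0 y of z>60: -317.0 -301.0
631 33 17.0 y of z>60:  
641 3 10.0 y of z>60:  
broad [542. -47.  73.]
wax [ 505. -154.   22.]
green [ 321. -375.   96.]
iron [ 659. -547.   64.]
cork [ 743. -193.   42.]
```

View pics/crop.png

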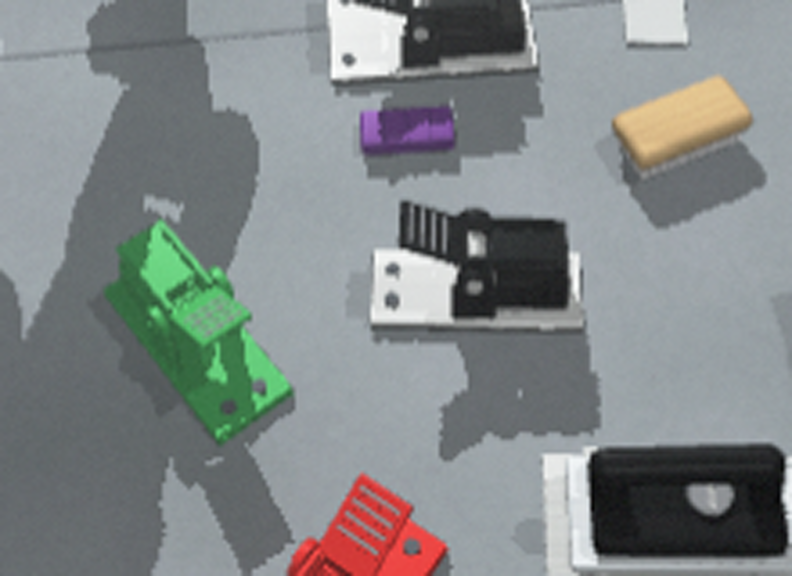

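The crop shows the narrow clamp's ribbed thumb plate at the left of its body, with the foot's front edge towards the robot. The foot rectangle measures 71 x 174 mm against 71 x 175 given. That puts the yaw at about -0.15, the pin near (541,-315) and the press spot near (502,-308). I'll lift, travel above everything with the fingers shut, and look again with the wrist camera.

>>> step_arm:
  series: [0, 0, 60, 0, 0.5, 0, 0, 60, 0, 1, 15, -45, 0, 0.015, 1, 15, -45, 0, 0.015, 1, 15, -45, 0, 0.015, 1, 15, -45, 0, 0.015, 1, 15, -45, 0, 0.015, 1, 15, -45, 0, 0.015, 1, 15, -45, 0, 0.015, 1, 15, -45, 0, 0.015, 1, 15, -45, 0, 0.015, 1, 15, -45, 0, 0.015, 1, 15, -45, 0, 0.015, 1, 15, -45, 0, 0.015, 1, 15, -45, 0, 0.015, 1, 15, -45, 0, 0.015, 1, 15, -45, 0, 0.015, 1, 15, -45, 0, 0.015, 1, 15, -45, 0, 0.015, 1, 15, -45, 0, 0.015, 1]
  squeeze: 10

```text
clock: 2.6
eef_pos: [491.9, -308.2, 350.1]
eef_rot: [3.141, -0.001, 2.997]
wrist_force: [1.2, 0.3, -0.6]
finger_gap: 0.5
finger_force: 0.0
```

Run:
```python
from h import *
s=manip.read_state();print(s["clock"],s["eef_pos"],s["eef_rot"],s["wrist_force"],s["finger_gap"])
i,p,d=grab("wrist");print(i["eye"]);P=points(i,d);np.savez("w1.npz",P=P,p=p);cv2.imwrite("pics/w1.png",p)
Q=P.reshape(-1,3);C=p.reshape(-1,3).astype(int)
print(np.nanmedian(Q[(Q[:,2]<8)&(Q[:,2]>-8),2]))
near=(np.hypot(Q[:,0]-541,Q[:,1]+314)<110)
for lo,hi in((6,16),(60,110),(88,110)):
    m=near&(Q[:,2]>lo)&(Q[:,2]<hi)
    if m.sum(): print(lo,hi,m.sum(),cv2.minAreaRect(Q[m][:,:2].astype(np.float32)),Q[m].mean(0))
```

```text
2.6 [ 491.87921886 -308.18190631  350.0601663 ] [ 3.14125994e+00 -5.19047007e-04  2.99713641e+00] [ 1.18285332  0.27672538 -0.57550127] 0.4520811243749717
[ 413.49966354 -298.4149223   504.17042888]
-0.11256835519901642
6 16 1735 ((539.5160522460938, -313.3133850097656), (70.84418487548828, 163.1713104248047), 81.68180847167969) [ 501.1699051  -308.13023627   10.9412886 ]
60 110 2544 ((533.4549560546875, -312.5185546875), (69.63270568847656, 103.79723358154297), 81.0688705444336) [ 530.54823937 -312.1688144    83.50368583]
88 110 833 ((500.162353515625, -307.6143798828125), (44.59009552001953, 36.149898529052734), 81.6598129272461) [ 497.24393862 -307.26410552   96.11415696]
```

View pics/w1.png

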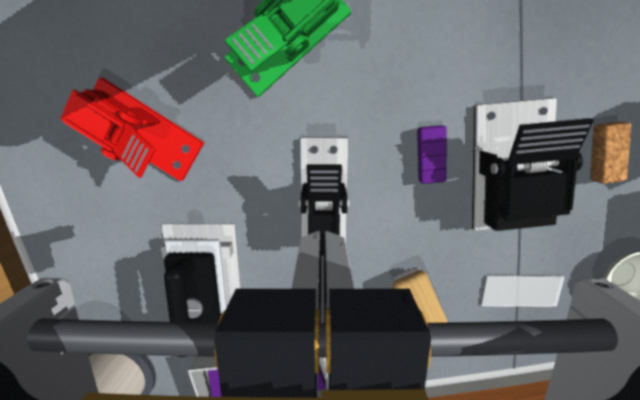

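The wrist view shows the narrow plate at (324,178), with the shut fingers in line with it. The plate's width of 44.6 mm and yaw of -8.4° agree with what was given, and the press spot comes out near (503,-308). Next I come down to just above it.

>>> step_arm:
  series: [7, 0, -45, 0, 1, 7, 0, -45, 0, 1, 0, 0, -45, 0, 1, 0, 0, -40, 0, 1, 0, 0, -25, 0, 1, 0, 0, -15, 0, 1, 0, 0, 0, 0, 1, 0, 0, 0, 0, 1]

```text
clock: 3.65
eef_pos: [506.1, -306.9, 136.6]
eef_rot: [-3.141, 0.001, 2.997]
wrist_force: [1.1, 0.1, 0.6]
finger_gap: 0.4
finger_force: 0.0
```

Run:
```python
from h import *
s=manip.read_state();print(s["eef_pos"],s["eef_rot"],s["wrist_force"])
i,p,d=grab("side");cv2.imwrite("pics/s2.png",cv2.resize(p[240:340,270:400],None,fx=6,fy=6,interpolation=2))
i,p,d=grab("wrist");cv2.imwrite("pics/w2.png",p)
```

```text
[ 506.05175902 -306.92492329  136.57639783] [-3.14088428e+00  1.43514758e-03  2.99675508e+00] [1.05650046 0.09843495 0.56259323]
```

View pics/s2.png

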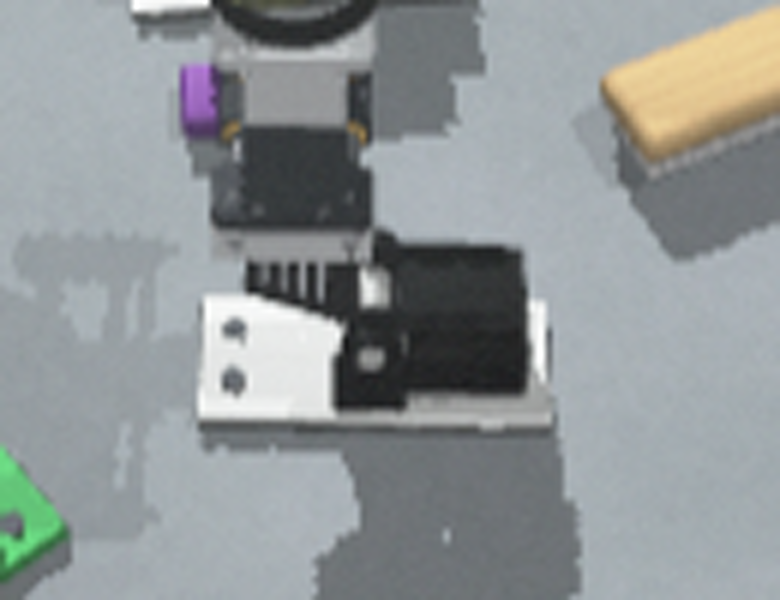

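View pics/w2.png

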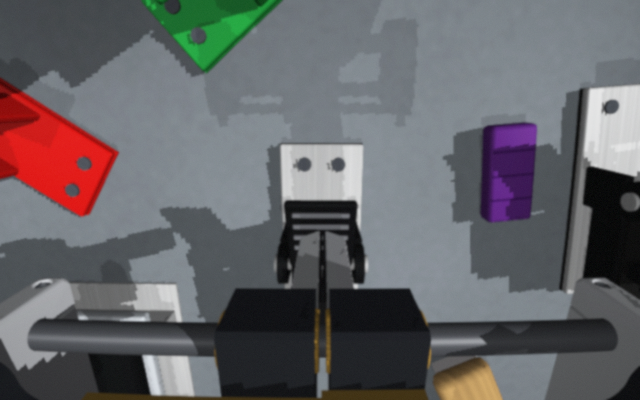

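The side crop shows the shut fingers above the ribbed plate, which spans columns 250-330. The wrist view shows the tips centred across it at (322,235). Next I come down slowly to make contact.

>>> step_arm:
  series: [0, -1, -4, 0, 1, 0, 0, -4, 0, 1, 0, 0, -3, 0, 1, 0, 0, -2, 0, 1, 0, 0, -1, 0, 1, 0, 0, -1, 0, 1, 0, 0, -1, 0, 1, 0, 0, -1, 0, 1, 0, 0, 0, 0, 1, 0, 0, 0, 0, 1]

```text
clock: 5.0
eef_pos: [505.7, -307.7, 118.5]
eef_rot: [-3.141, 0.0, 2.997]
wrist_force: [-1.4, -0.0, 4.2]
finger_gap: 0.4
finger_force: 1.8
```

>>> step_arm:
  series: [-0.5, 0.1, -1, 0, 1, -0.5, 0.1, -1, 0, 1, -0.5, 0.1, -1, 0, 1, -0.5, 0.1, -1, 0, 1, -0.5, 0.1, -1, 0, 1, -0.5, 0.1, -1, 0, 1, -0.5, 0.1, -1, 0, 1, -0.5, 0.1, -1, 0, 1, 0, 0, 0, 0, 1, 0, 0, 0, 0, 1]

```text
clock: 6.25
eef_pos: [501.5, -307.0, 110.6]
eef_rot: [-3.141, -0.0, 2.997]
wrist_force: [-2.0, -0.3, 7.4]
finger_gap: 0.0
finger_force: 2.8
```

Run:
```python
from h import *
s=manip.read_state();print(s["eef_pos"],s["wrist_force"],s["moment"])
i,p,d=grab("side");P=points(i,d);cv2.imwrite("pics/s3.png",cv2.resize(p[240:340,270:400],None,fx=6,fy=6,interpolation=2))
P0=np.load("side0.npz")["P"]
m=(abs(P0[...,0]-600)<18)&(abs(P0[...,1]+325)<30)
for Q in(P0,P):
    m=(abs(Q[...,0]-598)<18)&(Q[...,1]>-352)&(Q[...,1]<-300)&(Q[...,2]>60)
    print(m.sum(),np.median(Q[m],0),np.percentile(Q[m][:,2],[80,95]))
    f=(Q[...,2]>6)&(Q[...,2]<16)&(abs(Q[...,0]-541)<110)&(abs(Q[...,1]+315)<70)
    print(cv2.minAreaRect(Q[f][:,:2].astype(np.float32)))
```

```text
[ 501.45917065 -307.00605256  110.59411009] [-1.96252238 -0.30013232  7.40607372] [-0.10119406  0.66691479  0.01752833]
172 [ 596.66537315 -325.36992388   75.36403924] [77.54417586 81.10135185]
((541.329833984375, -329.87432861328125), (96.09717559814453, 174.33372497558594), 80.8171615600586)
167 [ 595.76222272 -326.13608874   86.53394885] [89.90383577 92.09347444]
((541.2969360351562, -324.59906005859375), (190.14378356933594, 114.490966796875), 1.8579843044281006)
```

View pics/s3.png

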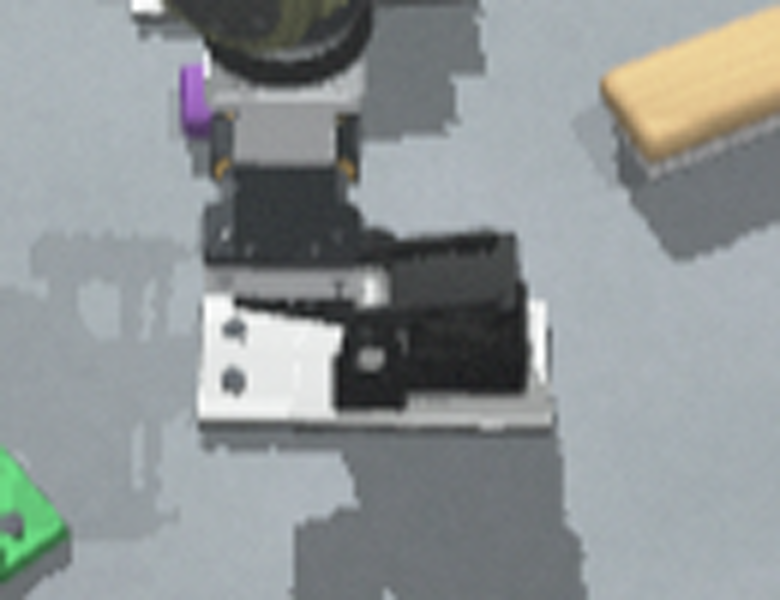

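The jaw has lifted by about 11-12 mm, and the foot corners are at the same pixels as before: (205,297) and (550,420). I'll press 5 mm more, hold, and check.

>>> step_arm:
  series: [-0.5, 0.1, -1, 0, 1, -0.5, 0.1, -1, 0, 1, -0.5, 0.1, -1, 0, 1, -0.5, 0.1, -1, 0, 1, -0.5, 0.1, -1, 0, 1, 0, 0, 0, 0, 1, 0, 0, 0, 0, 1]

```text
clock: 7.18
eef_pos: [499.2, -306.7, 105.8]
eef_rot: [-3.141, 0.001, 2.997]
wrist_force: [-1.0, -1.5, 6.5]
finger_gap: 0.5
finger_force: 3.1
```

Run:
```python
from h import *
s=manip.read_state();print(s["eef_pos"],s["wrist_force"])
i,p,d=grab("side");Q=points(i,d)
for Q in(np.load("side0.npz")["P"],Q):
    for x in(570,580,590,600,608):
        m=(abs(Q[...,0]-x)<5)&(Q[...,1]>-352)&(Q[...,1]<-298)&(Q[...,2]>60); print(x,m.sum(),np.percentile(Q[m][:,2],[50,90]).round(1))
```

```text
[ 499.24299429 -306.65138029  105.75879108] [-0.99465593 -1.4877122   6.51187928]
570 49 [75.4 79.3]
580 47 [75.2 79.4]
590 54 [76.1 80.5]
600 54 [76.1 78.8]
608 45 [75.2 77.3]
570 48 [85.6 90.8]
580 55 [88.6 92.7]
590 54 [91.1 95.4]
600 61 [93.6 97.7]
608 22 [94.3 97.5]
```

The jaw is up about 18 mm at x=600, which is roughly 0.31 rad. Now I ease it back slowly along the same path.

>>> step_arm:
  series: [0.5, -0.1, 1, 0, 1, 0.5, -0.1, 1, 0, 1, 0.5, -0.1, 1, 0, 1, 0.5, -0.1, 1, 0, 1, 0.5, -0.1, 1, 0, 1, 0.5, -0.1, 1, 0, 1, 0.5, -0.1, 1, 0, 1, 0.5, -0.1, 1, 0, 1, 0.3, 0, 0.7, 0, 1, 0.3, 0, 0.7, 0, 1, 0.3, 0, 0.7, 0, 1, 0.3, 0, 0.7, 0, 1, 0.3, 0, 0.7, 0, 1, 0.3, 0, 0.6, 0, 1, 0.3, 0, 0.6, 0, 1, 0, 0, 0.6, 0, 1, 0, 0, 0.6, 0, 1, 0, 0, 0.6, 0, 1, 0, 0, 0, 0, 1]

```text
clock: 9.6
eef_pos: [505.3, -307.0, 119.9]
eef_rot: [3.141, 0.0, 2.997]
wrist_force: [3.9, -1.0, 1.4]
finger_gap: 0.4
finger_force: 1.3
```

>>> step_arm:
  series: [0, 0, 0.6, 0, 1, 0, 0, 0.6, 0, 1, 0, 0, 0.6, 0, 1, 0, 0, 0.6, 0, 1, 0, 0, 1, 0, 1, 0, 0, 2, 0, 1, 0, 0, 4, 0, 1, 0, 0, 10, 0, 1, 0, 0, 25, 0, 1, 0, 0, 45, 0, 1, 0, 0, 45, 0, 1, 0, 0, 45, 0, 1, 0, 0, 20, 0, 1, 0, 0, 0, 0, 1, 0, 0, 0, 0, 1]

```text
clock: 11.48
eef_pos: [505.0, -307.0, 318.3]
eef_rot: [3.141, -0.001, 2.997]
wrist_force: [0.7, 0.4, -0.8]
finger_gap: 0.6
finger_force: 0.0
```

Run:
```python
from h import *
s=manip.read_state();print(s["clock"],s["eef_pos"],s["wrist_force"])
i,p,d=grab("side");Q=points(i,d)
for x in(570,590,600):
    m=(abs(Q[...,0]-x)<5)&(Q[...,1]>-352)&(Q[...,1]<-298)&(Q[...,2]>60); print(x,np.percentile(Q[m][:,2],[50,90]).round(1))
p0=np.load("side0.npz")["p"]
cv2.imwrite("pics/s4.png",np.vstack([cv2.resize(a[240:340,270:400],None,fx=3,fy=3,interpolation=2)for a in(p0,p)]))
```

```text
11.475 [ 505.01580333 -307.01061707  318.28563029] [ 0.67261357  0.39817053 -0.81328957]
570 [76.2 78.9]
590 [75.9 80.2]
600 [75.5 79.9]
```

View pics/s4.png

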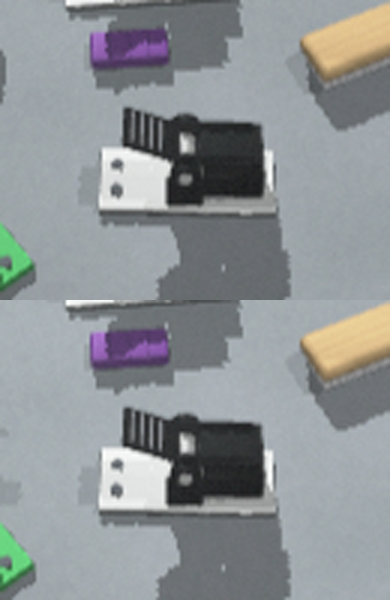

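The before and after crops match: the clamp is unmoved at (100-275, 110-210), the jaw is closed, and the hand is clear.

```bash
python3 -c "
from cell import manip
print(manip.sign_off())"
```

```text
the job is handed in; nothing more can be done
None
```

I pressed the narrow clamp's clip until the jaw stood about 18 mm open (roughly 0.31 rad), eased it shut and drew the hand clear; the clamp did not shift and the hand touched nothing else, and the job is handed in at about 11.5 s.

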